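Daily optical check of a cassette reader

TASK

Do the reader's daily check: plug the code key from the stand fully home into the key socket on top of the reader and let go of it. Then take the check cassette (the one with the flat rectangular grip and the reading window) out of the stand, lower it upright, window to the reader's front, through the narrow slot, press it fully home against the sprung carrier, and finish still holding it down there, because the spring lifts it out when it is let go. Leave the other cassette and everything else on the bench where they are.

Things in the scene. Friction and masses are not known exactly. Their poses are not given: they have to be found in the camera images.
- reader: Bench-top cassette reader, white, 140 (x) x 160 (y) x 90 mm high, fixed. Origin: centre of its underside, z up. Its front (-x) slopes and carries a dark display; the flat deck on top, 90 mm above the table, reaches from x = -26 to +70 mm. Two openings in the deck: cassette slot in the left half (+y), key socket in the right half (-y).
- reader_slot (a point): Centre of the mouth of the cassette slot, in the deck plane, 22 mm behind (+x) and 38 mm left (+y) of the reader's origin. Opening 10 mm (x) x 28 mm (y), vertical, straight-sided. A sprung carrier plate waits 40 mm below the mouth. Axes as the reader's.
- reader_socket (a point): Centre of the mouth of the code key socket, in the deck plane, 22 mm behind (+x) and 38 mm right (-y) of the reader's origin. Opening 16 mm (x) x 26 mm (y), 20 mm deep, vertical. Axes as the reader's.
- carrier (a joint): Sprung carrier in the cassette slot, metres: 0 = up at rest, 0.012 = pressed down by a cassette that is fully home with its shoulder on the deck (own stop at 0.014). Spring 2 N up at 0, 4.4 N at 0.012. Nothing latches: a cassette let go is lifted about 12 mm.
- stand: Grey accessory stand, fixed: block 46 (x) x 190 (y) x 26 mm high on a foot plate 58 x 202 x 5 mm. Origin: centre of its underside. Three pockets 20 mm deep in a row: cassettes at y = +62 mm and y = 0 (10 x 28 mm), code key at y = -62 mm (16 x 26 mm).
- check_cassette: White check cassette, 96 mm tall, about 40 g, upright in either cassette pocket, foot 6 mm above the table. Origin: centre of its foot, z up. Blade 8 (x) x 26 (y) x 52 mm, lowest 4 mm tapered to 5 x 23; above it a flat rectangular grip 14 (x) x 34 (y) x 44 mm (z 52 to 96), its underside the shoulder that rests on the deck when home. Dark window on the blade's -x face.
- check_window (a point): Centre of the reading window on the front (-x) face of the check cassette's blade, 36 mm above its foot and 4 mm in front of its middle.
- cleaning_cassette: Bystander: white cleaning cassette in the other cassette pocket. Same blade without a window, grip a round disc of 42 mm diameter, 14 mm thick. Origin: centre of the foot of the blade. Leave it standing.
- code_key: Black code key, 52 mm tall, about 30 g, in the stand's key pocket, origin 8 mm above the table. Origin: centre of its plug's underside, z up. Plug 14 (x) x 24 (y) x 18 mm, lowest 3 mm tapered to 11 x 21; above it the head 22 (x) x 32 (y) x 34 mm (z 18 to 52), its underside rests on the deck when home. Works either way round.
- pen: Bystander: blue pen lying on the table, 118 x 9 x 10 mm, between the stand and the reader.
- forceps: Bystander: steel forceps lying on the table behind the reader, 130 x 10 x 9 mm.
- notepad: Bystander: notepad, 149 x 106 x 12 mm, right of the reader.
- tape_roll: Bystander: roll of tape lying flat, 74 mm across, 19 mm high, right behind the reader.
- sharps_pot: Bystander: round pot, 84 mm across, 88 mm high, behind the stand.
- dropper_1: Bystander: dropper bottle, 27 mm across, 78 mm high, behind the stand.
- dropper_2: Bystander: dropper bottle, 27 mm across, 78 mm high, behind the stand.

How it is judged:
On the way, in this order (a step that is already met when the one before it is completed fails the run):
1. the code key is fully home in its socket and let go (horizontal distance between code_key and reader_socket below 0.003 m and z of code_key in the frame of reader_socket below -0.0155 m and angle between code_key's own z axis and vertical below 0.08 rad and contact force between the fingers and code_key below 0.1 N), for 0.2 s.
2. the check cassette's blade has passed through the mouth of the slot (horizontal distance between check_cassette and reader_slot below 0.004 m and z of check_cassette in the frame of reader_slot below -0.015 m).
At the end, for the whole second after the job is handed in: The code key sits in its socket within 2.5 mm of fully home, upright, untouched. The check cassette is in the slot, upright, window to the reader's front, within 2.5 mm of fully home, with the carrier pressed down at least 9.5 mm, at rest and still held by the fingers (all of step 1 and horizontal distance between check_cassette and reader_slot below 0.003 m and z of check_cassette in the frame of reader_slot below -0.0495 m and angle between check_cassette's own z axis and vertical below 0.06 rad and x of check_window in the frame of reader below 0.021 m and value of joint carrier above 0.0095 m and contact force between the fingers and check_cassette above 2 N and linear speed of check_cassette below 0.02 m/s); the arm keeps its last pose, push and grip.
It fails at once if the cleaning cassette is pulled out or knocked (distance of cleaning_cassette from where it was at the start of the episode above 0.015 m).
It fails at once if a bystander is pushed about (distance of any of pen, forceps, notepad, tape_roll, sharps_pot, dropper_1, dropper_2 from where it was at the start of the episode above 0.03 m).
It also fails if it takes over 64 s, if anything falls off the work surface, if the arm or the gripper's body presses on something with over 40 N, if the wrist force passes 120 N, or if a joint passes its speed limit or range.

ROBOT

A 6-joint arm with a two-finger parallel gripper is mounted at the origin on a cart in front of the work surface, level with it; the furniture and walls round the work are solid. World frame = base frame: x ahead of the robot, y to its left, z up, the work surface at z = 0. Lengths are in m, angles in rad, forces in N, time in s.
With the tool pointing down it reaches from about 0.375 to 0.9 m from the base axis. Payload 3.1 kg.
Tool frame: the origin (TCP) lies midway between the tips of the shut fingers; the grasp point (between the pads) lies 19 mm behind it; z points along the fingers, y is the line along which they close (so a half turn about z gives the same grasp; the last joint's range is limited). The gripper opens to 85 mm and grips with 20 to 120 N. Pads are 22 mm wide; open, the fingers measure 114 mm over their backs; the gripper's body (76 mm by 85 mm) begins 54 mm behind the grasp point. The pads swing forward as they close: fully open they stand 13 mm farther back than shut.
Start: joints at [-1.357, 0.527, 1.433, -0, 1.181, -0.178], TCP at [0.239, -0.578, 0.231] pointing down, gripper open.
Joint ranges: [-3.08, 3.08], [-0.75, 2.2], [0.22, 2.44], [-1.43, 4.57], [0, 2.65], [-2.85, 2.85]. Speed limits (rad/s): [2.79, 2.79, 3.14, 3.14, 3.14, 3.14].

INTERFACE

Orientations are given as a unit quaternion [x, y, z, w].
In Python, from station import manip gives the robot as it stands.
- The arm moves only by the tool drive_tool, never from a script. Its argument "motion" is a list that holds one entry, the list of rows, each a list of 5 numbers: the finger opening in mm, from 0 to 85.4, then the shift along the tool's x, y, z in units of 30 mm (1.0 is 30 mm), then the turn about the tool's z in units of 8 degrees (1.0 is 8 degrees). In form: [[[fingers, x, y, z, yaw], ...]]. A call has 1 to 10 rows; each row is the pose to reach, as a shift and turn from the pose commanded when the call began, along the tool's axes at that moment; what a row does not reach only later rows make up. A row lasts 1/10 s, in which the tool goes at most 50 mm and 8.59 degrees, less where a joint would pass 70% of its speed; a pose out of reach is approached as far as the arm can. A call with a gripper value outside its range is refused whole. The fingers move at their own pace and stop on an object; "squeeze" is the grip in N (left out, the last holds). Time passes only in rows, so rows that repeat a pose let the fingers close. It gives the time, the measured TCP pose, the force, the opening and the grip force at its end, in the units of the state.
- manip.sense(): the state, without advancing time (a new reading comes with each control period).
- manip.snapshot(name): name is "scene" or "top" or "wrist"; returns the picture (384x512x3 uint8, red, green, blue); there is no depth.
- manip.camera_model(name): a dict with "fov_y" (degrees; the focal length in pixels is half the picture's height over the tangent of half this angle, whatever the lens; pixels are square), "cx", "cy" (the principal point, pixels), "origin" and "orientation" of the camera in the world. Camera axes: x right, y up, looking along -z (the intrinsics and any distortion apply to the point x, -y, -z); pixel columns grow to the right and rows downward; lengths in m; the calibration is good to about 2 mm. A picture is of the moment at which its call begins: read the wrist's pose just before it. camera_model takes no time and is no camera call; for the wrist camera it gives the pose at the moment of the call.
- manip.sign_off(): hands the job in; it is judged then, once.
The state is a dict: "t": time; "q": joint angles; "qd": joint speeds; "tau": joint torques, N m; "tcp_pos": TCP position; "tool_rot": TCP orientation; "force": force on the tool from outside, world axes, zero at the start; "ft_torque": the same for the moment, N m; "finger_gap": opening from 0.0 (shut) to 1.0 (fully open); "gripper_force": force on a finger pad.
Only numpy, scipy, OpenCV 4.12 (cv2) and the standard library are available. Lean on these libraries where they do the work, as an engineer would, in place of code of your own. Each camera call takes 0.05 s, during which the arm holds its last target. There are 200 camera calls.

## Working session

There is one attempt and no reset: what is moved stays moved. The work goes in short steps, Python scripts to look and compute and a tool call to move; the robot and the scene stay as the last step left them, time stands still between calls to the robot, and variables do not carry over. Pictures are saved under pics/ and viewed, at most 10 in all, crops included, and the job is handed in when it is done.

Besides the shell and the picture viewer there is one more tool, called after "Request:" by a JSON object that holds its "api" and its "payload". drive_tool: Moves the arm, as the interface text tells. Its arguments: {"type":"object","properties":{"motion":{"type":"array","items":{"type":"array","items":{"type":"array","items":{"type":"number"}}}},"squeeze":{"type":"number"}},"required":["motion"]}

```bash
mkdir -p pics; cat > h.py <<'E'
import numpy as np,cv2
from station import manip
from scipy.spatial.transform import Rotation as R
def cam(n):
    return manip.camera_model(n)
def ray(m,u,v):
    f=192/np.tan(np.radians(m['fov_y'])/2)
    d=np.array([(u-m['cx'])/f,-(v-m['cy'])/f,-1.])
    return np.array(m['origin']),R.from_quat(m['orientation']).apply(d)
def plane(m,u,v,z):
    o,d=ray(m,u,v); return o+d*(z-o[2])/d[2]
def proj(m,p):
    f=192/np.tan(np.radians(m['fov_y'])/2)
    c=R.from_quat(m['orientation']).inv().apply(np.array(p)-np.array(m['origin']))
    return m['cx']+f*c[0]/-c[2], m['cy']-f*c[1]/-c[2]
def tri(m1,a,m2,b):
    o1,d1=ray(m1,*a);o2,d2=ray(m2,*b)
    A=np.stack([d1,-d2],1);s=np.linalg.lstsq(A,o2-o1,rcond=None)[0]
    p,q=o1+s[0]*d1,o2+s[1]*d2
    return (p+q)/2,np.linalg.norm(p-q)
def save(n,img):cv2.imwrite('pics/'+n+'.png',img[...,::-1])
E
python3 - <<'E'
from h import *
np.set_printoptions(precision=4,suppress=True)
for n in ('scene','top'):
    print(n,cam(n)); save(n,manip.snapshot(n))
    
s=manip.sense();print(s['t'],s['tcp_pos'],s['tool_rot'],s['force']);print(cam('wrist'))
a=cv2.imread('pics/scene.png');b=cv2.imread('pics/top.png')
cv2.imwrite('pics/both.png',cv2.resize(a,(800,600)));cv2.imwrite('pics/top2.png',cv2.resize(b,(800,600)))
E
```

```text
scene {'fov_y': 49.81888828874985, 'cx': 260.62533878051136, 'cy': 194.31889474675776, 'origin': array([-0.1296,  0.3222,  1.0466]), 'orientation': array([-0.155 ,  0.3203,  0.8361, -0.4176])}
top {'fov_y': 42.837381070143586, 'cx': 251.57200610166402, 'cy': 188.37563219526794, 'origin': array([ 0.3668, -0.1871,  1.6461]), 'orientation': array([-0.0393,  0.0459,  0.707 , -0.7046])}
0.1 [ 0.2386 -0.577   0.2304] [ 0.9809  0.1947 -0.     -0.001 ] [ 0.2128 -0.6561 -1.2318]
{'fov_y': 63.802520114114884, 'cx': 262.3402621078516, 'cy': 188.99322995111277, 'origin': array([ 0.3161, -0.5437,  0.3739]), 'orientation': array([-0.138 ,  0.0935, -0.5481,  0.8197])}
```

View pics/both.png

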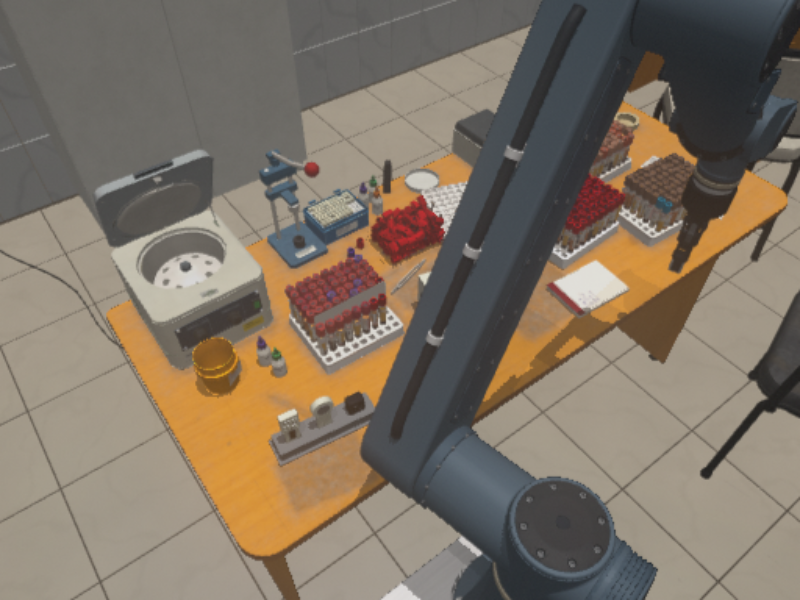

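View pics/top2.png

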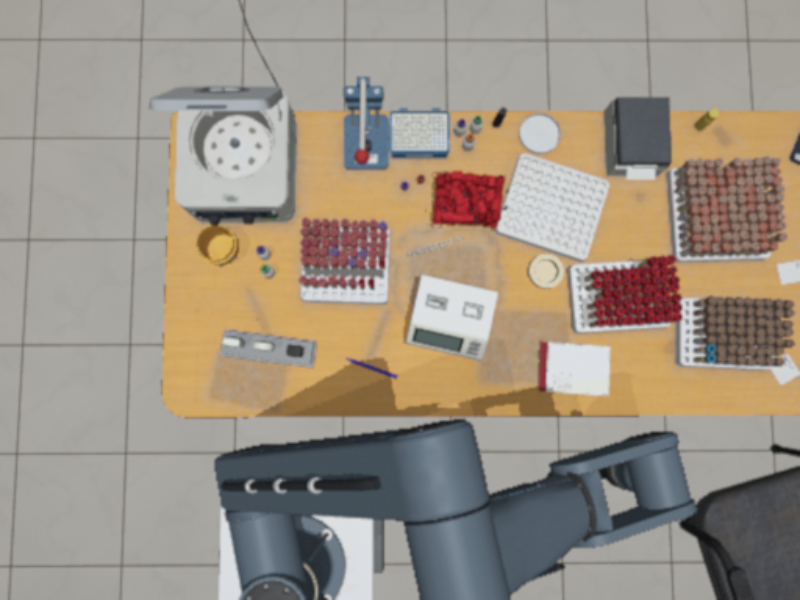

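Scene picture: the stand is at about (322,430) and the arm hides the reader. Top picture (800x600): the stand is at (268,348), with the check cassette at (231,342), the disc at (263,346) and the key at (295,351). The reader is at (452,318), its slot at (437,301) and its socket at (473,310).

```bash
python3 - <<'E'
from h import *
np.set_printoptions(precision=4,suppress=True)
m=cam('top')
for n,u,v,z in [('check',231,342,.1),('disc',263,346,.1),('key',295,351,.06),('slot',437,301,.09),('socket',473,310,.09),('penL',348,360,0),('penR',396,376,0),('rackNearL',302,298,.0),('rackNearR',386,300,.0),('deckTL',423,277,.09),('deckTR',497,292,.09)]:
    print(n,plane(m,u/1.5625,v/1.5625,z))
s=manip.sense();T=R.from_quat(s['tool_rot']);print(T.as_matrix())
mw=cam('wrist');print('cam in tool',T.inv().apply(mw['origin']-s['tcp_pos']),'view',T.inv().apply(ray(mw,256,192)[1]),'right',T.inv().apply(R.from_quat(mw['orientation']).apply([1,0,0])))
E
```

```text
check [0.458  0.1254 0.1   ]
disc [0.4497 0.0608 0.1   ]
key [0.4413 0.0009 0.06  ]
slot [ 0.5411 -0.292   0.09  ]
socket [ 0.5224 -0.3655  0.09  ]
penL [ 0.4244 -0.1057  0.    ]
penR [ 0.3899 -0.2085  0.    ]
rackNearL [ 0.5586 -0.0058  0.    ]
rackNearR [ 0.5537 -0.1876 -0.    ]
deckTL [ 0.5909 -0.2638  0.09  ]
deckTR [ 0.5594 -0.4155  0.09  ]
[[ 0.9242  0.3819 -0.0004]
 [ 0.3819 -0.9242  0.002 ]
 [ 0.0004 -0.002  -1.    ]]
cam in tool [ 0.0844 -0.0015 -0.1435] view [-0.3383 -0.0207  0.9411] right [-0.0001  1.      0.0001]
```

Request:
{"api": "drive_tool", "payload": {"motion": [[[85,1,-0.4,-1,-0.5],[85,2.5,-1,-1.5,-1.4],[85,4,-1.6,-2,-2.2],[85,5.5,-2.2,-2,-3],[85,7,-2.8,-2,-3.9],[85,8.5,-3.3,-2,-4.7],[85,10,-3.9,-2,-5.5],[85,11.5,-4.5,-2,-6.2],[85,12.5,-4.9,-2,-6.6],[85,12.9,-5,-2,-6.66]]]}}

```text
t: 1.1
tcp_pos: [0.5407, -0.2881, 0.2908]
tool_rot: [0.788, 0.616, 0.0, -0.001]
force: [-0.3, -0.1, 0.1]
finger_gap: 0.995
gripper_force: 0.0
```

Request:
{"api": "drive_tool", "payload": {"motion": [[[85,0,0,0,0],[85,0,0,0,0],[85,0,0,0,0],[85,0,0,0,0]]]}}

```text
t: 1.5
tcp_pos: [0.5381, -0.2925, 0.2913]
tool_rot: [0.79, 0.613, -0.0, -0.0]
force: [-0.1, 0.5, -0.1]
finger_gap: 0.993
gripper_force: 0.0
```

```bash
cat >> h.py <<'E'
import pickle
def shot(n):
    s=manip.sense();m=cam('wrist');i=manip.snapshot('wrist');save(n,i);pickle.dump((s,m),open('pics/'+n+'.pkl','wb'))
    cv2.imwrite('pics/'+n+'_v.png',cv2.resize(i[...,::-1],(800,600)));return s,m,i
def st():
    s=manip.sense();T=R.from_quat(s['tool_rot']).as_matrix();print(s['t'],s['tcp_pos'],'xang',np.degrees(np.arctan2(T[1,0],T[0,0])),'z',T[:,2],'F',s['force'],'gap',s['finger_gap'],s['gripper_force'],'q',s['q']);return s,T
np.set_printoptions(precision=4,suppress=True)
E
python3 -c "
from h import *
st();shot('w1')"
```

```text
1.5 [ 0.5381 -0.2925  0.2913] xang 75.58721937728622 z [-0.0004 -0.0001 -1.    ] F [-0.1043  0.4959 -0.1172] gap 0.9931402688457791 0.0 q [-0.6801  0.4504  1.3936 -0.0003  1.2978 -0.4284]
```

View pics/w1_v.png

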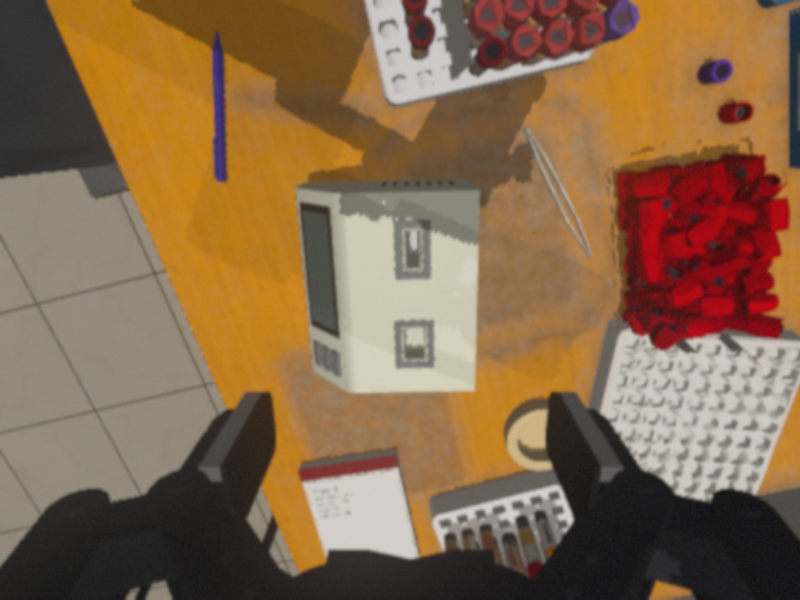

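Wrist view w1: the reader is square in the image. The slot bezel is at (413,249) and the socket bezel at (414,344) in the 800x600 picture. Pen, forceps and tube rack are clear of it. I'll take a second view from a shifted place for height.

Request:
{"api": "drive_tool", "payload": {"motion": [[[85,0.7,0,0,0],[85,1.4,0,0,0],[85,2.0,0,0,0],[85,2.0,0,0,0],[85,2.0,0,0,0],[85,2.0,0,0,0],[85,2.0,0,0,0]]]}}

```text
t: 2.25
tcp_pos: [0.5537, -0.2339, 0.2913]
tool_rot: [0.79, 0.613, -0.0, 0.0]
force: [-0.3, 0.4, 0.5]
finger_gap: 0.994
gripper_force: 0.0
```

```bash
python3 - <<'E'
from h import *
st();shot('w2')
P={}
for n in ('w1','w2'):
    s,m=pickle.load(open(f'pics/{n}.pkl','rb'));i=cv2.imread(f'pics/{n}.png');hsv=cv2.cvtColor(i,cv2.COLOR_BGR2HSV)
    # bezel: neutral grey (low saturation), not bright deck
    if n=='w1': m1=m
    for nm,px in (('slot',(264,159)),('socket',(265,220))):
        u0,v0=px
        if n=='w2': u0,v0=map(int,proj(m,plane(m1,*px,.09)))
        w=i[v0-24:v0+24,u0-22:u0+22]
        print(n,nm,u0,v0); 
        print(w[24,:,0]);print(w[24,:,2]);print(w[:,22,0])
    cr=i[100:270,180:330] if n=='w1' else i[60:340,150:380]
s1=cv2.imread('pics/w1.png')[125:255,190:320];s2=cv2.imread('pics/w2.png')
u,v=map(int,proj(m,plane(m1,265,190,.09)));s2=s2[v-65:v+65,u-65:u+65];print(u,v)
cv2.imwrite('pics/crop.png',cv2.resize(np.hstack([s1,s2]),None,fx=3,fy=3,interpolation=cv2.INTER_NEAREST))
E
```

```text
2.25 [ 0.5537 -0.2339  0.2913] xang 75.67559016872929 z [-0.0001 -0.0003 -1.    ] F [-0.3469  0.4346  0.4864] gap 0.9939676148764307 0.0 q [-0.5852  0.4336  1.4228 -0.0003  1.2851 -0.3351]
w1 slot 264 159
[183 183 183 183 182 183 181 181 180 167 135 120 118 119 121 133 146 129
  99 100 111 128 149 157 145 112 117 129 120 117 117 118 124 146 175 181
 181 181 181 183 181 181 181 180]
[207 206 207 207 206 207 206 206 204 189 148 126 123 122 127 144 165 148
 112 108 120 136 157 166 153 123 132 146 130 123 123 124 132 161 197 206
 206 206 206 207 205 205 205 206]
[109 107 108 112 117 120 119 117 119 122 132 147 165 181 188 191 189 189
 189 190 189 188 185 174 149 120 100  87  84  83  81  83  82  82  84  93
 122 144 135 119 117 121 126 147 169 181 180 181]
w1 socket 265 220
[178 177 179 178 179 177 177 177 175 162 130 116 117 131 148 139 126 141
 149 152 157 171 170 165 153 149 155 161 151 142 128 121 120 125 147 179
 189 189 190 191 192 191 190 189]
[204 202 203 203 202 202 202 202 199 183 142 123 124 143 168 158 144 161
 169 171 178 193 194 187 174 170 176 184 172 161 143 128 126 133 160
[... 688 characters left out ...]
 171 149 122 102  91  84  84  86  86  86  85  84  84  84  83  90  99
 115 128 128 118 117 121 137 161 177 180 181 179]
w2 socket 264 262
[190 191 191 191 191 191 192 191 189 182 161 132 121 128 138 142 128 117
 119 126 138 147 137 131 132 131 137 146 139 143 135 123 122 134 160 185
 191 190 190 190 191 193 191 191]
[214 214 215 215 215 215 215 215 214 206 179 141 129 136 151 159 146 133
 135 144 157 167 156 150 150 150 158 166 159 161 148 131 128 142 177 208
 215 215 215 214 216 216 215 214]
[180 186 190 193 192 192 192 191 191 189 174 144 123 121 132 159 183 190
 190 191 191 191 186 166 137 112  95  89  87  84  87  87  98 130 152 140
 121 121 134 164 183 190 190 188 190 190 189 190]
264 235
```

View pics/crop.png

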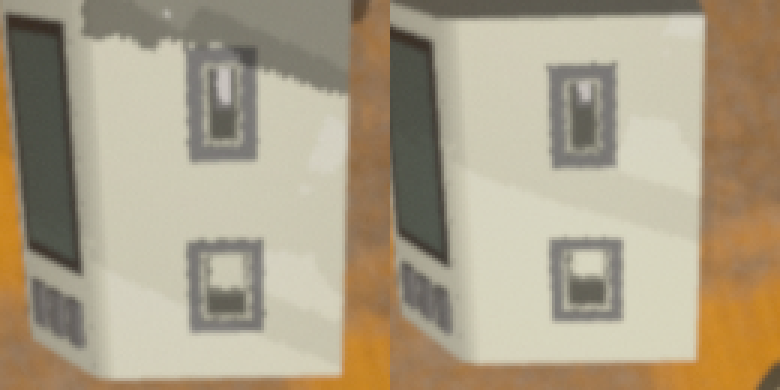

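The crop shows both bezels clearly: w1 slot bezel (crop px 222,102) and socket (226,284), w2 slot (582,115) and socket (586,278). Mask them by R/B ratio and triangulate.

```bash
cat >> h.py <<'E'
def bezel(img,u0,v0,n=26):
    u0,v0=int(u0),int(v0);w=cv2.resize(img[v0-n:v0+n,u0-n:u0+n],None,fx=4,fy=4,interpolation=cv2.INTER_LINEAR).astype(float)
    k=((w[...,0]/w[...,2]<1.085)&(w[...,2]<150)).astype(np.uint8)
    cs=cv2.findContours(k,cv2.RETR_EXTERNAL,cv2.CHAIN_APPROX_NONE)[0]
    c=max(cs,key=cv2.contourArea);r=cv2.minAreaRect(c)
    return np.array([(r[0][0]+.5)/4-.5+u0-n,(r[0][1]+.5)/4-.5+v0-n]),np.array(r[1])/4,r[2],cv2.boxPoints(r)/4+[u0-n,v0-n]
E
python3 - <<'E'
from h import *
D={}
for n,g in (('w1',((264,159),(265,220))),('w2',((263,207),(264,262)))):
    s,m=pickle.load(open(f'pics/{n}.pkl','rb'));i=cv2.imread(f'pics/{n}.png')[...,::-1]
    for nm,px in zip(('slot','socket'),g):
        c,sz,a,b=bezel(i,*px);D[n,nm]=(m,c);print(n,nm,c,sz,a,'plane',plane(m,*c,.09))
for nm in ('slot','socket'):print(nm,tri(*D['w1',nm],*D['w2',nm]))
for n in('w1','w2'):
    a,b=[plane(*((D[n,k][0],)+tuple(D[n,k][1])),.09) for k in('slot','socket')];d=a-b;print(n,np.linalg.norm(d),'yaw',np.degrees(np.arctan2(-d[0],d[1])))
E
```

```text
w1 slot [263.4768 159.1758] [37.8451 22.6719] 88.99491119384766 plane [ 0.5384 -0.2907  0.09  ]
w1 socket [264.8882 219.9627] [29.4949 24.6671] 88.93909454345703 plane [ 0.5211 -0.3651  0.09  ]
w2 slot [262.9    208.3744] [33.3695 21.5447] 88.72696685791016 plane [ 0.5385 -0.2911  0.09  ]
w2 socket [263.875 262.75 ] [26.25 23.  ] 90.0 plane [ 0.5209 -0.365   0.09  ]
slot (array([ 0.5386, -0.2902,  0.0921]), np.float64(0.00018123203900528205))
socket (array([ 0.521 , -0.365 ,  0.0901]), np.float64(0.00022013084916006924))
w1 0.07639802363044876 yaw -13.053181597316263
w2 0.07603619018807223 yaw -13.348293341820169
```

Request:
{"api": "drive_tool", "payload": {"motion": [[[85,1,-0.6,0,-0.1],[85,2.3,-1.3,0,-0.2],[85,3.6,-2.1,0,-0.3],[85,4.9,-2.9,0,-0.4],[85,6.2,-3.6,0,-0.5],[85,7.5,-4.4,0,-0.6],[85,8.8,-5.1,0,-0.7],[85,9.8,-5.7,0,-0.8],[85,10.3,-6,0,-0.84],[85,10.3,-6,0,-0.84]]]}}

```text
t: 3.3
tcp_pos: [0.4547, 0.1124, 0.2915]
tool_rot: [0.751, 0.66, 0.0, -0.0]
force: [0.1, 0.1, -0.0]
finger_gap: 0.997
gripper_force: 0.0
```

Request:
{"api": "drive_tool", "payload": {"motion": [[[85,0,0,0,0],[85,0,0,0,0],[85,0,0,0,0]]]}}

```text
t: 3.6
tcp_pos: [0.4562, 0.1097, 0.2913]
tool_rot: [0.753, 0.658, -0.0, 0.0]
force: [-0.1, -0.0, -0.6]
finger_gap: 0.992
gripper_force: 0.0
```

```bash
python3 -c "
from h import *
st();shot('w3')"
```

```text
3.6 [0.4562 0.1097 0.2913] xang 82.34215410188142 z [ 0.0002 -0.0002 -1.    ] F [-0.1407 -0.0128 -0.5605] gap 0.991521125863025 0.0 q [-0.0026  0.2392  1.731  -0.0003  1.1711  0.1311]
```

View pics/w3_v.png

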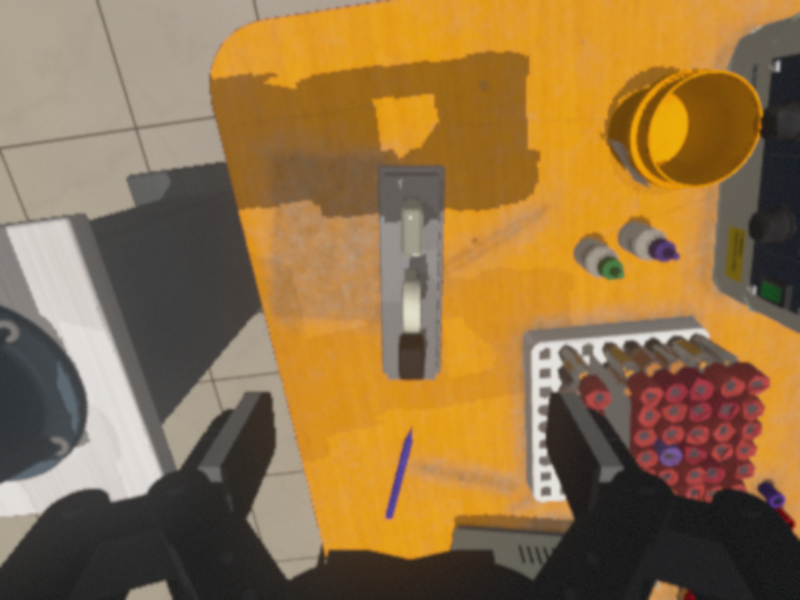

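Request:
{"api": "drive_tool", "payload": {"motion": [[[85,-0.7,0,0,0],[85,-1.4,0,0,0],[85,-2.0,0,0,0],[85,-2.0,0,0,0],[85,-2.0,0,0,0],[85,-2.0,0,0,0],[85,-2.0,0,0,0]]]}}

```text
t: 4.35
tcp_pos: [0.4478, 0.0518, 0.2913]
tool_rot: [0.752, 0.659, 0.0, -0.0]
force: [0.2, 0.6, -0.1]
finger_gap: 0.993
gripper_force: 0.0
```

```bash
python3 -c "
from h import *
st();shot('w4')"
```

```text
4.35 [0.4478 0.0518 0.2913] xang 82.4845784619292 z [ 0.      0.0002 -1.    ] F [ 0.164   0.5853 -0.1065] gap 0.9928404535099316 0.0 q [-0.1338  0.2114  1.7704  0.0003  1.1598 -0.0027]
```

View pics/w4_v.png

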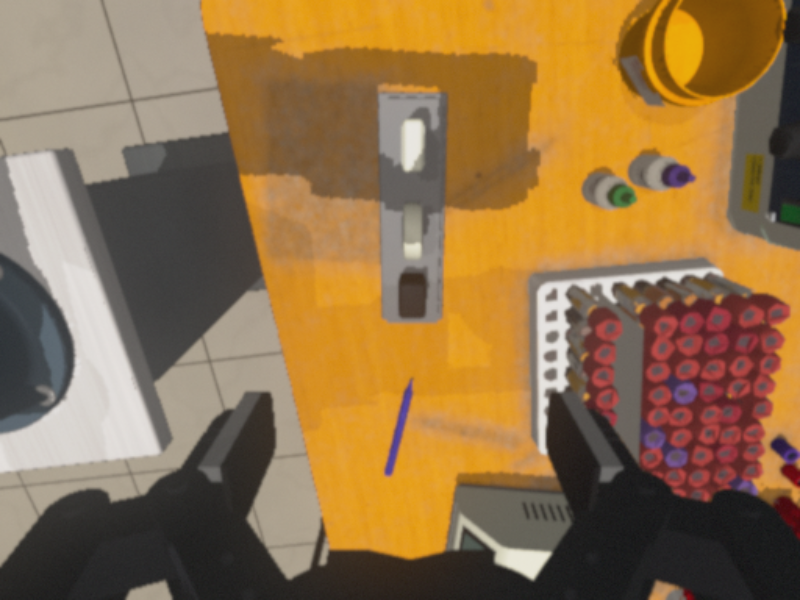

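Wrist w3/w4 (800x600): the stand is aligned with the tool. In w4 the check cassette is at (412,145), the disc at (412,232) and the key at (413,295). I need a closer crop for the key's top face, and the scene view to see which way the window faces.

```bash
python3 - <<'E'
from h import *
sc=cv2.imread('pics/scene.png');a=cv2.imread('pics/w3.png');b=cv2.imread('pics/w4.png')
r=lambda i,w,h:cv2.resize(i,(w,h),interpolation=cv2.INTER_NEAREST)
cv2.imwrite('pics/crop2.png',np.hstack([r(sc[250:300,170:245],375,250*1),np.zeros((250,5,3),np.uint8),r(a[200:250,240:290],200,250)[:, :],r(b[160:210,240:290],200,250)]))
for n,x0,x1,y0,y1 in(('w3',248,282,205,248),('w4',248,282,165,210)):
    i=cv2.imread(f'pics/{n}.png')
    print(n);print(i[y0:y1,264].mean(1).astype(int),y0)
    for y in (y0+12,y0+20,y0+30):print(y,i[y,x0:x1].mean(1).astype(int))
E
```

```text
w3
[211 209 207 201 195 188 172 140  94  59  50  45  47  47  48  48  49  50
  54  57  62  62  61  61  62  65  62  60  60  60  60  61  61  57  59  57
  62  78 111 126 132 134 134] 205
217 [131 132 132 133 132 130 122  97  63  50  47  49  47  49  48  48  47  48
  45  50  47  51  55  73  92 115 129 131 132 132 129 121 120 123]
225 [130 132 131 130 131 129 115  77  57  61  64  63  59  62  61  61  62  61
  61  60  61  58  55  64  94 123 131 130 132 131 122 111 118 115]
235 [131 130 131 130 129 129 115  80  59  60  60  60  60  60  59  59  60  60
  61  60  60  57  62  87 121 131 129 131 129 130 126 122 127 127]
w4
[166 153 147 146 141 124 103  95  89  75  55  47  48  46  45  48  52  56
  63  65  66  65  65  65  64  65  63  63  64  62  63  62  61  62  64  63
  61  70  94 119 131 138 136 131 130] 165
177 [144 144 145 145 145 143 139 117  73  46  47  46  47  47  48  47  48  48
  47  45  46  44  49  62  81 108 135 143 144 144 143 136 127 130]
185 [136 135 134 134 135 132 119  79  59  64  68  66  66  65  65  64  66  63
  64  64  63  64  62  55  66  99 125 133 135 135 133 129 123 128]
195 [135 135 135 134 135 133 118  81  61  62  62  64  62  64  65  62  63  64
  62  63  63  63  59  62  92 126 133 135 133 133 131 127 119 124]
```

View pics/crop2.png

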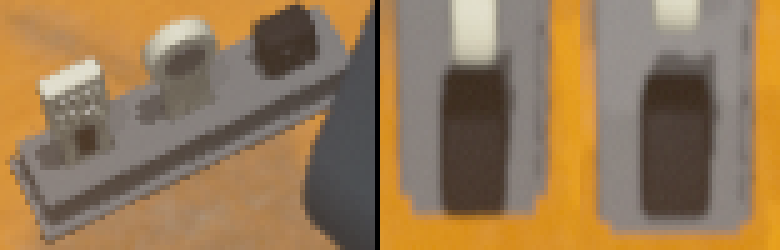

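The window (dark square at crop px (88,138)) faces the stand's front, so no half turn is needed. Key top face: w3 cols 254.5–271.6, rows 223.2–242.5; w4 cols 254.6–272.5, rows 182–203.1.

```bash
python3 - <<'E'
from h import *
m3=pickle.load(open('pics/w3.pkl','rb'))[1];s4,m4=pickle.load(open('pics/w4.pkl','rb'))
for a,b in (((263.1,223.2),(263.6,182)),((263.1,242.5),(263.6,203.1)),((263.1,232.5),(263.6,192.3))):
    print('key',tri(m3,a,m4,b),plane(m3,*a,.06),plane(m4,*b,.06))
# check & disc top faces: white masks
for n,m in(('w3',m3),('w4',m4)):
    i=cv2.imread(f'pics/{n}.png')
    for nm,(c0,c1,r0,r1) in {'w3':{'chk':(250,280,118,170),'disc':(250,280,172,215)},'w4':{'chk':(250,280,68,115),'disc':(250,280,125,170)}}[n].items():
        w=i[r0:r1,c0:c1].astype(int);print(n,nm,r0,'col264 R-B',(w[:,14,2]-w[:,14,0]),'\n mean',w[:,14].mean(1).astype(int))
        for f in(.35,.6):
            r=int((r1-r0)*f);print(r0+r,w[r].mean(1).astype(int))
# stand outline direction: block side edges
T=R.from_quat(s4['tool_rot']).as_matrix();print(T,s4['tcp_pos'])
E
```

```text
key (array([0.4434, 0.016 , 0.0568]), np.float64(6.678462110481064e-05)) [0.4436 0.0175 0.06  ] [0.4435 0.017  0.06  ]
key (array([ 0.4396, -0.0126,  0.0577]), np.float64(0.00015266412322245747)) [ 0.4397 -0.0113  0.06  ] [ 0.4398 -0.0117  0.06  ]
key (array([0.4415, 0.0018, 0.0561]), np.float64(0.00011099737082539422)) [0.4417 0.0038 0.06  ] [0.4417 0.0032 0.06  ]
w3 chk 118 col264 R-B [10 10 10  9  8  8  8 10 10 16 16 18 16 17 16 19 18 21 22 22 21 21 21 21
 21 21 21 22 21 22 21 21 21 21 22 21 22 20 22 21 21 21 21 22 24 21 16 10
  9 10  9  9] 
 mean [ 95  94  96  95  95  94  95  90  88  91  96  97  98  97 101 110 127 144
 152 156 162 163 156 154 155 154 155 154 152 154 153 153 154 153 152 152
 153 154 152 151 152 151 151 159 172 162 125  99  94  95  92  95]
136 [ 94  95  93  94  94  95 103 119 134 143 151 149 152 152 152 151 151 148
 138 124 109  91  85  85  85  86  85  86  88  88]
149 [148 147 146 148 147 145 134 127 134 144 149 152 151 151 153 154 153 150
 140 131 138 137 137 138 137 137 136 138 137 135]
w3 disc 172 col264 R-B [14 17 18 18 17 17 16 17 18 20 22 20 23 21 24 25 24 25
[... 1141 characters left out ...]
5 col264 R-B [ 6  7  8  7 11 14 17 17 19 20 20 19 19 20 20 19 20 21 22 20 22 23 22 22
 21 22 22 22 23 22 22 27 22 22 22 24 26 26 27 26 22 16 11 10  9] 
 mean [ 96  95  94  91  91  96 108 117 121 125 131 133 136 139 140 144 146 148
 148 151 153 153 156 155 155 155 154 153 152 151 162 195 217 218 216 212
 206 201 193 183 166 153 147 146 141]
140 [147 145 148 146 146 146 136 119 122 135 144 143 143 143 144 144 142 142
 138 126  99  88  88  89 107 128 135 137 139 142]
152 [147 148 146 146 146 145 141 127 126 142 149 150 150 151 153 154 154 155
 152 140 120 128 135 135 136 137 136 137 137 136]
[[ 0.1308  0.9914  0.    ]
 [ 0.9914 -0.1308  0.0002]
 [ 0.0002  0.     -1.    ]] [0.4478 0.0518 0.2913]
```

Request:
{"api": "drive_tool", "payload": {"motion": [[[85,-0.6,0,0.8,0],[85,-1.2,0,2,0],[85,-1.5,0,3.4,0],[85,-1.64,0.01,4.8,0],[85,-1.64,0.01,5.8,0],[85,-1.64,0.01,6.4,0],[85,-1.64,0.01,6.4,0],[85,-1.64,0.01,6.4,0],[85,-1.64,0.01,6.4,0]]]}}

```text
t: 5.3
tcp_pos: [0.4426, 0.0025, 0.1003]
tool_rot: [0.752, 0.659, 0.001, 0.001]
force: [0.1, 0.0, 0.2]
finger_gap: 0.993
gripper_force: 0.0
```

```bash
python3 - <<'E'
from h import *
s,m,i=shot('w5');st()
for nm,p in (('tcp',s['tcp_pos']),('keytop',(.4417,.003,.06))):print(nm,proj(m,p))
u,v=map(int,proj(m,(.4417,.003,.06)))
print(u,v,i[v-30:v+45,u].mean(1).astype(int));print(i[v,u-40:u+40].mean(1).astype(int))
print(i[v+14,u-40:u+40].mean(1).astype(int))
E
```

```text
5.35 [0.4426 0.0025 0.1005] xang 82.47780472790356 z [ 0.0029 -0.0007 -1.    ] F [0.1808 0.5681 0.2863] gap 0.9933687483857379 0.0 q [-0.2479  0.5252  2.0015  0.0001  0.6119 -0.1167]
tcp (np.float64(264.62800333946785), np.float64(253.06566450054677))
keytop (np.float64(262.6462173565163), np.float64(220.1988040249102))
262 220 [ 36  35  35  37  33  38  37  37  38  34  37  39  40  41  39  39  43  39
  40  42  42  43  41  43  42  39  40  40  40  42  41  43  44  43  43  41
  44  45  42  44  42  42  43  42  44  45  51  53  53  55  74 105 124 128
 126 127 130 130 129 130 130 130 132 132 132 129 130 130 132 131 133 133
 134 133 134]
[131 133 133 133 132 129 122 120 126 130 132 131 130 130 131 131 131 129
 131 131 131 129 120  97  59  45  43  44  44  44  43  44  42  43  43  43
  43  42  43  41  41  42  38  42  41  41  41  40  43  42  41  41  43  41
  41  41  46  71 106 125 128 129 128 128 130 129 129 129 128 129 129 128
 125 115 118 130 131 132 133 131]
[132 131 130 131 128 128 129 132 131 132 133 132 131 131 130 131 131 130
 130 130 131 131 129 118  87  58  50  53  55  56  58  57  54  52  50  48
  45  45  46  44  44  45  42  43  44  42  41  44  45  44  44  43  44  43
  44  48  72 106 124 129 129 129 128 131 129 131 128 129 129 131 132 132
 131 130 132 130 133 134 131 133]
```

View pics/w5_v.png

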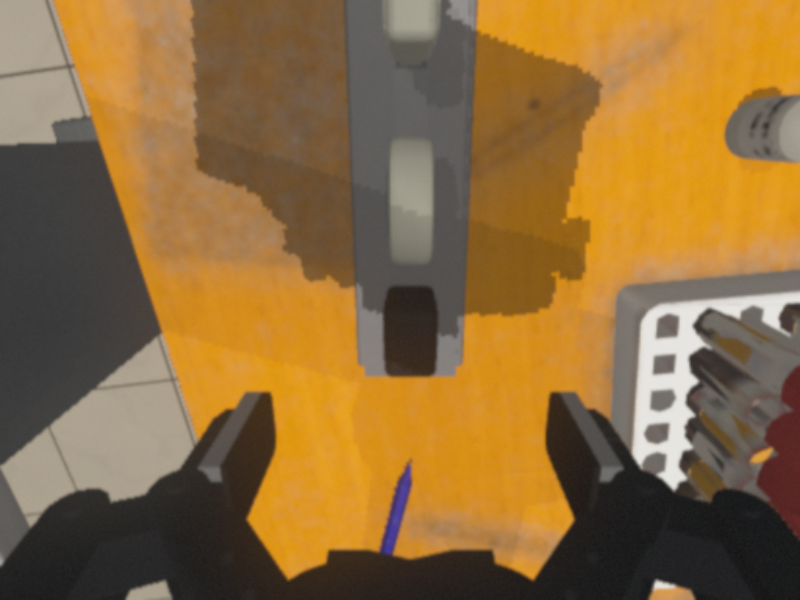

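w5: the key sits centred between the open fingers (column 262.6 native, finger midline about 262.5), and its far end is at row 240.7. Descend and grip.

Request:
{"api": "drive_tool", "payload": {"motion": [[[85,0,-0.02,0.8,0],[85,0,-0.02,1.5,0],[85,0,-0.02,2.1,0],[85,0,-0.02,2.28,0],[85,0,-0.02,2.28,0],[40,0,-0.02,2.28,0],[20,0,-0.02,2.28,0],[10,0,-0.02,2.28,0],[10,0,-0.02,2.28,0],[10,0,-0.02,2.28,0]]], "squeeze": 40}}

```text
t: 6.35
tcp_pos: [0.4417, 0.0024, 0.0315]
tool_rot: [0.752, 0.659, 0.001, 0.001]
force: [-0.2, 0.8, 4.9]
finger_gap: 0.247
gripper_force: 41.6
```

Request:
{"api": "drive_tool", "payload": {"motion": [[[10,0,0,0,0],[10,0,0,0,0],[10,0,0,0,0],[10,0,0,0,0]]]}}

```text
t: 6.75
tcp_pos: [0.4417, 0.0024, 0.0314]
tool_rot: [0.752, 0.659, 0.001, 0.001]
force: [1.0, 0.2, 6.2]
finger_gap: 0.252
gripper_force: 41.6
```

Request:
{"api": "drive_tool", "payload": {"motion": [[[10,0,0,-0.5,0],[10,0,0,-1.5,0],[10,0,0,-3,0],[10,0,0,-4.5,0],[10,0,0,-6,0],[10,-0.8,0.3,-7.2,0],[10,-2,0.7,-7.2,0.1],[10,-3.3,1.2,-7.2,0.2],[10,-4.6,1.65,-7.2,0.3],[10,-5.9,2.1,-7.2,0.4]]]}}

```text
t: 7.75
tcp_pos: [0.4798, -0.1824, 0.2468]
tool_rot: [0.77, 0.638, -0.0, -0.0]
force: [0.4, -0.2, -1.1]
finger_gap: 0.246
gripper_force: 41.1
```

Request:
{"api": "drive_tool", "payload": {"motion": [[[10,-1.3,0.5,0,0.05],[10,-2.6,0.95,0,0.1],[10,-3.9,1.4,0,0.2],[10,-5.0,1.8,0,0.3],[10,-5.6,2.0,0,0.31],[10,-5.9,2.12,0,0.31],[10,-5.9,2.12,0,0.31],[10,-5.9,2.12,0,0.31],[10,-5.9,2.12,0,0.31],[10,-5.9,2.12,0,0.31]]]}}

```text
t: 8.75
tcp_pos: [0.5096, -0.3656, 0.2471]
tool_rot: [0.783, 0.621, 0.0, -0.0]
force: [0.2, -0.2, -0.2]
finger_gap: 0.252
gripper_force: 41.1
```

```bash
python3 - <<'E'
from h import *
s,m,i=shot('w6');st()
T=R.from_quat(s['tool_rot']).as_matrix()
print('tcp px',proj(m,s['tcp_pos']))
for nm,p in (('headtop+y',(.016,0,-.028)),('headtop-y',(-.016,0,-.028)),('plug bottom +y',(.0105,0,.024)),('headbot+y',(.016,0,.006))):print(nm,proj(m,np.array(s['tcp_pos'])+T@p))
print('socket at',proj(m,(.521,-.365,.09)))
cv2.imwrite('pics/w6c.png',cv2.resize(i[150:350,165:365,::-1],(600,600),interpolation=cv2.INTER_NEAREST))
E
```

```text
8.8 [ 0.5097 -0.3658  0.2472] xang 76.83793648583168 z [-0.0001  0.0002 -1.    ] F [-1.0104  0.166   0.1595] gap 0.24949112920865454 41.13348305225372 q [-0.8004  0.5143  1.4088  0.0001  1.2186 -0.5707]
tcp px (np.float64(264.78161778410737), np.float64(252.79272588278664))
headtop+y (np.float64(265.34682037779595), np.float64(254.32708781623398))
headtop-y (np.float64(265.1346946057726), np.float64(314.88895473694845))
plug bottom +y (np.float64(264.53245972225835), np.float64(216.0675253797682))
headbot+y (np.float64(264.7740472734005), np.float64(220.53390663457188))
socket at (np.float64(274.57606349476646), np.float64(168.47237914163549))
```

View pics/w6c.png

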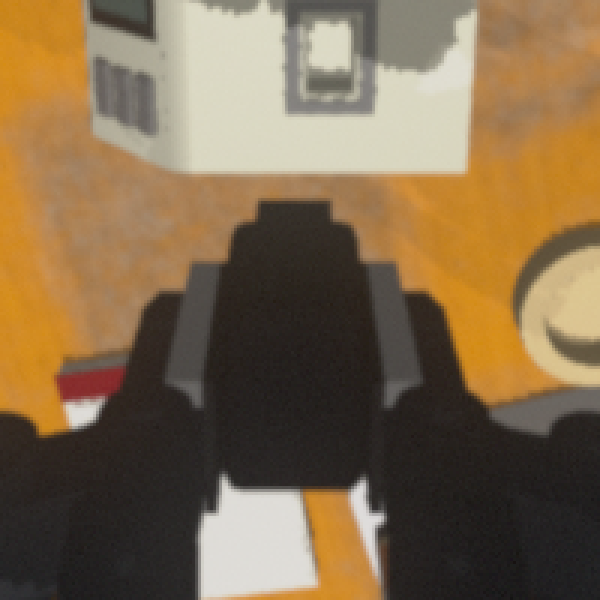

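w6 crop: the key hangs upright between the pads. Plug bottom edge is at native row 216.7, mid column 263.2, and the pads are symmetric about the same column. The model predicts 264.5, so there is a small camera bias. I'll stage beside the socket and compare key and bezel in one image.

Request:
{"api": "drive_tool", "payload": {"motion": [[[10,-0.7,0.2,0.8,0],[10,-1.39,0.36,2,0],[10,-1.39,0.36,3,0],[10,-1.39,0.36,3.7,0],[10,-1.39,0.36,3.9,0],[10,-1.39,0.36,3.9,0],[10,-1.39,0.36,3.9,0],[10,-1.39,0.36,3.9,0]]]}}

```text
t: 9.6
tcp_pos: [0.5115, -0.4106, 0.1318]
tool_rot: [0.784, 0.621, 0.0, 0.002]
force: [-0.1, -0.3, 0.8]
finger_gap: 0.25
gripper_force: 41.1
```

```bash
python3 - <<'E'
from h import *
s,m,i=shot('w7');st()
T=R.from_quat(s['tool_rot']).as_matrix()
u,v=proj(m,(.521,-.365,.09));print('socket pred',u,v)
print('plug bottom +x edge pred',proj(m,np.array(s['tcp_pos'])+T@(.0105,0,.0234)))
c,sz,a,b=bezel(i,u,v,40);print(c,sz,a,b,plane(m,*c,.09))
cv2.imwrite('pics/w7c.png',cv2.resize(i[110:310,165:365,::-1],(600,600),interpolation=cv2.INTER_NEAREST))
E
```

```text
9.65 [ 0.5114 -0.4106  0.1317] xang 76.78729356044256 z [ 0.0021 -0.0025 -1.    ] F [ 0.2595  0.3804 -0.1718] gap 0.2523316417300744 41.119224429130554 q [-0.8466  0.6829  1.4377 -0.      1.0178 -0.616 ]
socket pred 262.3276315882355 149.70376091332108
plug bottom +x edge pred (np.float64(264.5176263333675), np.float64(216.4709616611888))
[262.5   148.625] [66.   51.75] 90.0 [[237.   116.  ]
 [288.75 116.  ]
 [288.75 182.  ]
 [237.   182.  ]] [ 0.5213 -0.3644  0.09  ]
```

View pics/w7c.png

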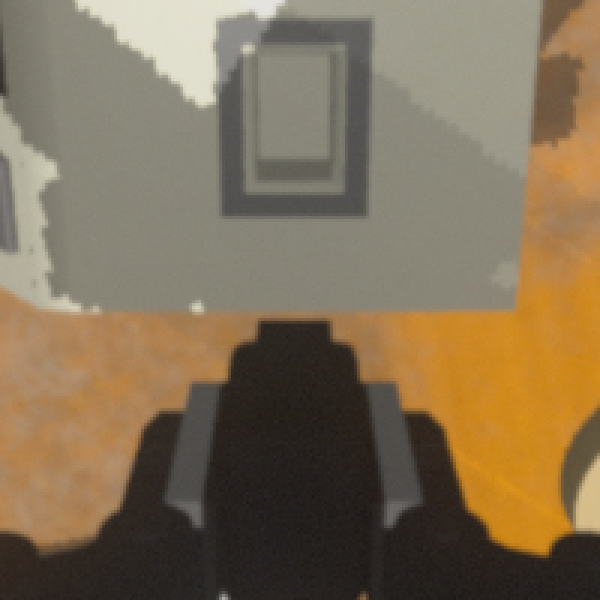

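w7 crop: key column (294.5) and bezel column (295) coincide and the yaw matches. The remaining travel is about 47 mm along tool x, then down.

Request:
{"api": "drive_tool", "payload": {"motion": [[[10,0.6,0,0,0],[10,1.2,0,0,0],[10,1.57,0,0,0],[10,1.57,0,0,0],[10,1.57,0,0,0],[10,1.57,0,0.3,0],[10,1.57,0,0.5,0],[10,1.57,0,0.6,0],[10,1.57,0,0.7,0],[10,1.57,0,0.7,0]]]}}

```text
t: 10.65
tcp_pos: [0.5214, -0.3645, 0.1083]
tool_rot: [0.784, 0.621, 0.0, 0.0]
force: [0.6, -0.8, -0.6]
finger_gap: 0.252
gripper_force: 41.1
```

```bash
python3 -c "
from h import *
s,T=st();print(T.T@(np.array([.5212,-.3646,.09])-s['tcp_pos']))"
```

```text
10.65 [ 0.5214 -0.3645  0.1083] xang 76.73867851614861 z [ 0.0003 -0.     -1.    ] F [ 0.6149 -0.8058 -0.5679] gap 0.252320900118208 41.06169104576111 q [-0.7855  0.6927  1.5031  0.0002  0.9456 -0.5542]
[-0.0001 -0.0002  0.0183]
```

Request:
{"api": "drive_tool", "payload": {"motion": [[[10,0,0,0.1,0],[10,0,0,0.2,0],[10,0,0,0.3,0],[10,0,0,0.38,0],[10,0,0,0.43,0],[10,0,0,0.48,0],[10,0,0,0.48,0],[10,0,0,0.48,0]]]}}

```text
t: 11.45
tcp_pos: [0.5215, -0.3645, 0.0955]
tool_rot: [0.784, 0.621, -0.0, 0.001]
force: [-0.2, -0.3, 5.4]
finger_gap: 0.252
gripper_force: 41.7
```

Request:
{"api": "drive_tool", "payload": {"motion": [[[10,0,0,0.1,0],[10,0,0,0.1,0],[10,0,0,0.1,0]]]}}

```text
t: 11.75
tcp_pos: [0.5216, -0.3645, 0.0954]
tool_rot: [0.784, 0.621, -0.0, 0.001]
force: [-4.1, 2.4, 19.5]
finger_gap: 0.25
gripper_force: 43.8
```

Request:
{"api": "drive_tool", "payload": {"motion": [[[40,0,0,0,0],[60,0,0,0,0],[60,0,0,-0.1,0],[60,0,0,-0.1,0],[60,0,0,-0.6,0],[60,0,0,-1.5,0],[60,0,0,-3,0],[60,0,0,-4.5,0],[60,0,0,-5.2,0],[60,0,0,-5.2,0]]]}}

```text
t: 12.75
tcp_pos: [0.5233, -0.3659, 0.2531]
tool_rot: [0.784, 0.621, 0.001, 0.005]
force: [0.3, -0.3, 0.9]
finger_gap: 0.703
gripper_force: 0.0
```

```bash
python3 - <<'E'
from h import *
s,m,i=shot('w8');s,T=st()
u,v=map(int,proj(m,(.5212,-.3646,.124)));print(u,v)
h=lambda r:i[r].mean(1).astype(int)
print(v-50,i[v-50:v+50,u].mean(1).astype(int));print(u-40,h(v)[u-40:u+40])
# model corners of top face if home (z=.124)
y=np.radians(-13.2);X=np.array([np.cos(y),np.sin(y),0]);Y=np.array([-np.sin(y),np.cos(y),0])
for a,b in((0,.016),(0,-.016),(.011,0),(-.011,0)):print(proj(m,np.array([.5212,-.3646,.124])+a*X+b*Y))
print('check shift',T.T@(np.array([.458,.1254,.2])-s['tcp_pos'])/.03)
E
```

```text
12.8 [ 0.5221 -0.3648  0.2502] xang 76.77430708557605 z [ 0.0035 -0.0034 -1.    ] F [-0.006  -0.4027 -0.6343] gap 0.7021180432225956 0.0 q [-0.785   0.5226  1.384   0.      1.23   -0.5542]
260 178
128 [119 119 117 119 119 119 118 119 119 118 118 119 119 118 120 119 119 119
 117 119 116 103  86  77  74  62  51  46  45  45  45  46  45  48  49  50
  50  48  51  55  61  60  60  61  59  61  60  61  62  60  61  61  59  61
  59  60  60  59  59  61  60  60  60  60  93 152 188 196 197 197 197 197
 196 196 194 195 196 191 180 150 128 123 124 124 122 119 116 114 117 119
 117 117 120 121 120 123 124 124 124 123]
220 [199 198 197 197 199 197 199 198 197 198 198 198 197 198 198 198 198 197
 197 198 198 198 198 198 192 170 124  79  57  58  60  62  61  63  61  60
  61  59  62  61  61  58  60  60  60  58  58  59  57  54  60  82 109 121
 132 163 190 197 197 196 197 197 196 197 197 197 196 196 197 197 196 196
 197 197 198 201 204 206 206 206]
(np.float64(259.95333613061837), np.float64(161.3817730221087))
(np.float64(260.0567693024002), np.float64(194.4298874206737))
(np.float64(271.9032068852149), np.float64(178.17999560406565))
(np.float64(248.10166238592876), np.float64(178.25097584879538))
check shift [15.4211 -5.8256  1.6088]
```

Request:
{"api": "drive_tool", "payload": {"motion": [[[60,1.2,-0.5,0,0],[60,2.7,-1.0,0,-0.1],[60,4.2,-1.6,0,-0.2],[60,5.7,-2.2,0,-0.3],[60,7.2,-2.7,0,-0.4],[60,8.7,-3.3,0,-0.45],[60,10.2,-3.9,0,-0.5],[60,11.7,-4.4,0,-0.55],[60,13.2,-5.0,0,-0.6],[60,14.6,-5.5,0,-0.7]]]}}

```text
t: 13.8
tcp_pos: [0.4587, 0.102, 0.246]
tool_rot: [0.752, 0.659, -0.002, -0.002]
force: [1.3, -0.1, 0.1]
finger_gap: 0.701
gripper_force: 0.0
```

Request:
{"api": "drive_tool", "payload": {"motion": [[[60,0.8,-0.3,0.3,0],[60,0.8,-0.3,0.9,0],[60,0.8,-0.3,1.5,0],[60,0.8,-0.3,1.6,0],[60,0.8,-0.3,1.6,0],[60,0.8,-0.3,1.6,0],[60,0.8,-0.3,1.6,0]]]}}

```text
t: 14.5
tcp_pos: [0.4558, 0.1247, 0.2001]
tool_rot: [0.753, 0.658, 0.0, 0.0]
force: [0.3, 0.3, -0.3]
finger_gap: 0.704
gripper_force: 0.0
```

```bash
python3 - <<'E'
from h import *
s,m,i=shot('w9');s,T=st()
c=np.array([.4581,.1259,.102]);u,v=map(int,proj(m,c));print(u,v)
y=np.radians(-7.6);X=np.array([np.cos(y),np.sin(y),0]);Y=np.array([-np.sin(y),np.cos(y),0])
for a,b in((0,.017),(0,-.017),(.007,0),(-.007,0)):print(proj(m,c+a*X+b*Y))
print(v-50,i[v-50:v+50,u].mean(1).astype(int))
for d in(-10,0,10):print(u-25,i[v+d,u-25:u+25].mean(1).astype(int))
print(T.T@(c-s['tcp_pos'])/.03)
E
```

```text
14.55 [0.4558 0.1248 0.2001] xang 82.3361434945118 z [ 0.0014  0.0001 -1.    ] F [ 0.2272  0.9303 -0.3268] gap 0.7042996337439025 0.0 q [0.0301 0.3705 1.8404 0.     0.9293 0.1638]
266 189
(np.float64(266.32745565374785), np.float64(169.68962800105928))
(np.float64(266.2067868969361), np.float64(208.39304150572582))
(np.float64(274.7030783145766), np.float64(189.45147042198417))
(np.float64(257.82832918371565), np.float64(189.47617883576766))
139 [ 96  95  96  96  96  97  96  95  96  95  96  94  91  89  93  99 100 100
 100  99 101 101 100 102 100 101 102 103 102 104 112 127 143 149 156 155
 157 156 157 157 157 157 157 159 158 158 157 158 155 157 157 157 157 157
 156 156 157 156 156 156 155 157 165 201 222 225 221 208 169 119 101 100
 102  99 100 100  99 100  99 102 100  99  99  99 103 108 116 124 129 138
 144 151 155 161 166 170 176 182 185 191]
241 [140 149 151 152 153 151 152 152 152 150 151 151 152 151 151 147 137 128
 136 145 153 155 157 157 157 157 158 158 158 158 157 150 141 136 142 141
 142 138 140 141 140 139 140 139 140 134 123 130 126 129]
241 [138 148 150 152 152 151 151 150 151 149 150 151 149 151 149 146 135 129
 134 143 151 156 155 157 156 157 157 156 157 157 154 145 139 131 137 139
 139 140 140 140 140 140 141 140 140 139 140 135 124 121]
241 [136 146 150 149 149 150 147 147 143 139 138 140 141 141 140 142 143 135
 136 143 152 153 156 156 155 155 155 155 157 158 154 149 139 125 111  99
 111 131 137 137 138 137 138 138 136 133 137 134 130 133]
[0.0468 0.0669 3.2717]
```

View pics/w9_v.png

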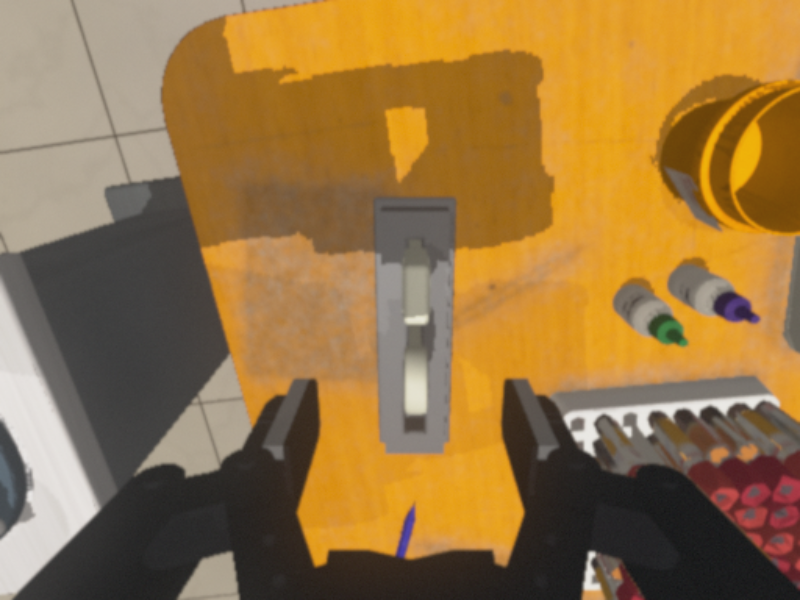

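w9: the check cassette's top face is at native (266,189), within 0.5 px of prediction. The disc stands clear at 62 mm. Lower and grip across its thickness.

Request:
{"api": "drive_tool", "payload": {"motion": [[[60,0.05,0.09,0.8,0],[60,0.05,0.09,2,0],[60,0.05,0.09,3.2,0],[60,0.05,0.09,4.1,0],[60,0.05,0.09,4.47,0],[60,0.05,0.09,4.47,0],[60,0.05,0.09,4.47,0],[60,0.05,0.09,4.47,0]]]}}

```text
t: 15.35
tcp_pos: [0.4593, 0.1262, 0.0668]
tool_rot: [0.753, 0.658, 0.001, 0.001]
force: [-0.2, -0.4, 0.3]
finger_gap: 0.704
gripper_force: 0.0
```

Request:
{"api": "drive_tool", "payload": {"motion": [[[40,0,0,0,0],[25,0,0,0,0],[15,0,0,0,0],[5,0,0,0,0],[5,0,0,0,0],[5,0,0,0,0],[5,0,0,0,0],[5,0,0,0,0]]], "squeeze": 60}}

```text
t: 16.15
tcp_pos: [0.4586, 0.1261, 0.066]
tool_rot: [0.753, 0.658, 0.0, 0.0]
force: [-0.3, -1.3, 5.9]
finger_gap: 0.156
gripper_force: 58.5
```

Request:
{"api": "drive_tool", "payload": {"motion": [[[5,0,0,-0.5,0],[5,0,0,-1.5,0],[5,0,0,-3,0],[5,0,0,-4.5,0],[5,0,0,-6,0],[5,0,0,-7,0],[5,-1,0.3,-7,0],[5,-2.3,0.7,-7,0],[5,-3.7,1.1,-7,0],[5,-5,1.5,-7,0]]]}}

```text
t: 17.15
tcp_pos: [0.4824, -0.0299, 0.2754]
tool_rot: [0.752, 0.659, -0.0, -0.0]
force: [0.5, -0.2, 0.6]
finger_gap: 0.157
gripper_force: 59.5
```

Request:
{"api": "drive_tool", "payload": {"motion": [[[5,-1.4,0.4,0,0],[5,-2.9,0.85,0,0.1],[5,-4.3,1.3,0,0.2],[5,-5.8,1.7,0,0.4],[5,-7.2,2.15,0,0.55],[5,-8.5,2.5,0,0.69],[5,-9.4,2.8,0,0.69],[5,-9.74,2.88,0,0.69],[5,-9.74,2.88,0,0.69],[5,-9.74,2.88,0,0.69]]]}}

```text
t: 18.15
tcp_pos: [0.5291, -0.328, 0.2749]
tool_rot: [0.783, 0.622, 0.0, -0.001]
force: [-0.2, 0.6, -0.1]
finger_gap: 0.154
gripper_force: 59.5
```

Request:
{"api": "drive_tool", "payload": {"motion": [[[5,0,0,0.5,0],[5,0,0,1.3,0],[5,0,0,2,0],[5,0,0,2.3,0],[5,0,0,2.3,0],[5,0,0,2.3,0],[5,0,0,2.3,0],[5,0,0,2.3,0]]]}}

```text
t: 18.95
tcp_pos: [0.5302, -0.3299, 0.2076]
tool_rot: [0.783, 0.622, 0.0, 0.001]
force: [1.0, 0.3, 0.8]
finger_gap: 0.151
gripper_force: 59.4
```

```bash
python3 - <<'E'
from h import *
s,m,i=shot('w10');s,T=st()
p=np.array(s['tcp_pos']);u,v=proj(m,(.5385,-.2908,.09));print('slot pred',u,v)
c,sz,a,b=bezel(i,u,v,45);g=plane(m,*c,.09);print(c,sz,a,b,g,'tool',T.T@(g-p))
e=proj(m,p+T@(.0115,0,.060));print('foot edge pred',e,'wide +13',proj(m,p+T@(.013,0,.056)),'shoulder',proj(m,p+T@(.017,0,.008)))
print('left/right foot',proj(m,p+T@(.0115,-.0025,.06)),proj(m,p+T@(.0115,.0025,.06)))
u,v=int(e[0]),int(e[1]);print(v-15,i[v-15:v+60,u-1]@[1,0,0]);print(v-15,i[v-15:v+60,u-1]@[0,0,1])
for d in(2,6,15,25):print(v+d,u-20,'R',i[v+d,u-20:u+20,0],'B',i[v+d,u-20:u+20,2])
E
```

```text
19.0 [ 0.5301 -0.3299  0.2075] xang 76.8511975886584 z [ 0.0014 -0.0013 -1.    ] F [ 0.9007 -0.3331 -0.0812] gap 0.15395889451758316 59.44269418716431 q [-0.7355  0.5523  1.4602  0.      1.1271 -0.506 ]
slot pred 262.6471957630664 138.63304073669337
[262.125 138.   ] [53.25 32.  ] 90.0 [[246.5  111.75]
 [278.5  111.75]
 [278.5  165.  ]
 [246.5  165.  ]] [ 0.5382 -0.2902  0.09  ] tool [ 0.0407 -0.0013  0.1174]
foot edge pred (np.float64(263.9692145039449), np.float64(193.57477837451214)) wide +13 (np.float64(264.0023357780199), np.float64(193.5211551719117)) shoulder (np.float64(264.4759311804779), np.float64(217.13843643488391))
left/right foot (np.float64(260.4121926470514), np.float64(193.57490280572313)) (np.float64(267.5262311991291), np.float64(193.57465394348174))
178 [205 212 213 211 212 212 212 214 212 214 213 214 211 214 212 206 183 139
 106  96  96  97  97  95  94  97  97  96  97  96  97  97  97  95  97  98
  96  95  96  95  95  94  93  95  93  95  94  93  93  94  93  94  95  91
  95  94  94  95  93  94  94  95  94  94  91  93  95  94  94  91  92  92
  93  92  92]
178 [181 
[... 960 characters left out ...]
79
 182 184 187 187]
208 243 R [210 209 191 146 127 122 109  78  59  57  57  56  60  74  93  97  98  99
  96  97  97  95  97  95  96  93  81  63  54  59  70  83  87  98 118 127
 158 198 209 211] B [186 185 169 133 119 115 104  73  53  51  50  50  54  66  81  86  86  86
  85  86  85  83  85  85  85  81  72  55  47  52  62  76  81  93 111 121
 144 175 184 186]
218 243 R [210 208 196 162 122  83  64  56  58  55  57  61  67  85  94  97  96  96
  97  95  96  95  96  95  96  96  88  66  54  55  53  60  69  95 118 133
 166 201 208 210] B [185 183 173 147 113  78  57  47  51  48  50  52  59  75  83  84  84  84
  86  83  85  84  85  83  83  84  78  58  49  48  45  52  62  90 113 125
 149 177 184 185]
```

The foot is seen at native (262.7,194.7), slot bezel centre at (262.1,138). In camera metric the remaining travel is about x +41 mm, y −0.3 mm. Move over and lower to just above the mouth.

Request:
{"api": "drive_tool", "payload": {"motion": [[[5,0.5,0,0,0],[5,1.1,0,0,0],[5,1.37,-0.01,0,0],[5,1.37,-0.01,0.5,0],[5,1.37,-0.01,1.0,0],[5,1.37,-0.01,1.4,0],[5,1.37,-0.01,1.65,0],[5,1.37,-0.01,1.65,0],[5,1.37,-0.01,1.65,0],[5,1.37,-0.01,1.65,0]]]}}

```text
t: 20.0
tcp_pos: [0.5391, -0.2899, 0.1576]
tool_rot: [0.783, 0.621, 0.0, 0.001]
force: [-0.4, 0.3, 0.0]
finger_gap: 0.154
gripper_force: 59.4
```

```bash
python3 - <<'E'
from h import *
s,m,i=shot('w11');s,T=st();p=np.array(s['tcp_pos'])
for n,q in (('slot',(.5385,-.2908,.09)),('socket',(.521,-.365,.09))):print(n,proj(m,q),T.T@(np.array(q)-p))
y=np.radians(-13.2);Y=np.array([-np.sin(y),np.cos(y),0]);X=np.array([np.cos(y),np.sin(y),0])
f=proj(m,p+T@(.0107,-.0009,.0594));print('foot',f)
# bezel outer +y edge & sides: print profiles
u,v=int(round(f[0])),int(round(f[1]))
print(v-45,i[v-45:v+15,u,0]);print(v-45,i[v-45:v+15,u,2])
for d in(-12,-5,3,8):print(v+d,u-35,'R',i[v+d,u-35:u+35,0],'B',i[v+d,u-35:u+35,2])
E
```

```text
20.05 [ 0.5391 -0.2899  0.1576] xang 76.84022152909888 z [ 0.0012 -0.0009 -1.    ] F [-0.4976  0.0819  1.2334] gap 0.15729247351667325 59.45001661777496 q [-0.6758  0.5985  1.5357  0.      1.0059 -0.4461]
slot (np.float64(263.41898521241404), np.float64(206.01243032575078)) [-0.0009 -0.0005  0.0676]
socket (np.float64(263.1379589224544), np.float64(292.0883723135859)) [-0.0772 -0.0006  0.0677]
foot (np.float64(262.8636461288333), np.float64(195.10077445715197))
150 [112 125 133 136 135 134 135 135 136 135 137 136 135 135 135 135 136 135
 136 136 135 136 136 135 135 133 134 125 104  88  81  82  82  82  82  90
 110 126 147 173 193 196 199 199 181 143 107  99  99 100  97  99  98  98
  99  99  99 100  98 100]
150 [ 99 109 117 120 119 118 119 119 121 119 120 120 118 120 120 119 119 118
 121 120 120 121 121 118 119 117 117 111  95  83  80  78  79  78  80  84
  98 112 135 164 182 187 188 190 171 131  97  88  88  88  87  87  88  87
  87  87  88  88  86  89]
183 228 R [138 136 137 136 136 137 136 135 137 135 136 137 136 135 136 134 128 109
  89  83  84  83  82  84  83  83  83  82  82  83  83 
[... 1491 characters left out ...]
  84  88  96 107 106  88  80  78  81  79  78  82  89
 109 119 120 121 121 121 121 121 120 121 120 122 121 121 120 121]
203 228 R [222 222 222 222 222 222 222 221 222 222 222 221 222 222 222 218 205 158
 134 133 131 130 127 126 119 115 137 152 131 108 101  99 101  98 100  98
 101  98 100 100  98  97 104 112 120 118  95  82  83  82  82  82  85  98
 121 133 136 135 135 135 137 137 136 136 136 138 136 135 137 138] B [202 200 201 200 200 201 201 200 201 201 200 200 201 201 201 197 181 142
 127 128 127 125 124 123 116 108 121 135 116  94  89  88  89  85  89  87
  88  87  90  87  87  86  92  99 106 105  88  77  80  79  79  78  81  91
 108 117 118 120 120 119 121 120 121 120 121 122 120 119 121 121]
```

```bash
python3 - <<'E'
from h import *
def half(p,a,b,rev=False):
    # half-level crossing between outer level (mean at a) and inner (at b)
    r=np.arange(a,b) if a<b else np.arange(a,b,-1)
    w=p[r].astype(float);o=np.median(w[:4]);n=w.min();h=(o+n)/2;k=np.argmax(w<h)
    return r[k-1]+(w[k-1]-h)/(w[k-1]-w[k])*np.sign(b-a)
for n,rows,l,rr in(('w10',range(114,164,5),(238,256),(288,268)),('w11',range(178,200,3),(236,252),(291,275))):
    i=cv2.imread(f'pics/{n}.png')[...,0];s,m=pickle.load(open(f'pics/{n}.pkl','rb'))
    T=R.from_quat(s['tool_rot']).as_matrix()
    for v in rows:
        a,b=half(i[v],*l),half(i[v],*rr);c=(a+b)/2
        print(n,v,round(a,2),round(b,2),'tool x,y mm',(T.T@(plane(m,c,v,.09)-s['tcp_pos']))[:2]*1e3)
    f=plane(m,262.65,195,s['tcp_pos'][2]-.0594);print('foot tool',T.T@(f-s['tcp_pos'])*1e3)
E
```

```text
w10 114 246.53 278.83 tool x,y mm [60.5256 -1.0052]
w10 119 251.42 278.69 tool x,y mm [56.4702  0.9694]
w10 124 246.93 278.44 tool x,y mm [52.3732 -1.0018]
w10 129 247.59 278.68 tool x,y mm [48.232 -0.623]
w10 134 246.91 278.21 tool x,y mm [44.0469 -1.1028]
w10 139 247.0 278.59 tool x,y mm [39.8167 -0.9024]
w10 144 247.19 278.32 tool x,y mm [35.541  -0.9356]
w10 149 247.22 278.17 tool x,y mm [31.2189 -0.9861]
w10 154 247.2 278.02 tool x,y mm [26.8498 -1.0601]
w10 159 247.5 278.05 tool x,y mm [22.4327 -0.9151]
foot tool [10.7131 -1.0613 59.3868]
w11 178 245.15 282.05 tool x,y mm [20.7043 -0.3805]
w11 181 244.88 282.01 tool x,y mm [18.451 -0.488]
w11 184 244.97 282.15 tool x,y mm [16.1824 -0.4065]
w11 187 245.26 281.75 tool x,y mm [13.8985 -0.4408]
w11 190 245.24 281.68 tool x,y mm [11.5991 -0.4745]
w11 193 245.29 281.76 tool x,y mm [ 9.284  -0.4213]
w11 196 245.15 281.6 tool x,y mm [ 6.9531 -0.5277]
w11 199 245.83 281.39 tool x,y mm [ 4.6061 -0.3566]
foot tool [10.7579 -1.0659 59.3921]
```

Half-level edges: the slot is 0.6 mm to +y and about 0.5 mm to −x of the foot. Correct both and lower gently.

Request:
{"api": "drive_tool", "payload": {"motion": [[[5,-0.02,0.02,0,0],[5,-0.02,0.02,0.1,0],[5,-0.02,0.02,0.2,0],[5,-0.02,0.02,0.3,0],[5,-0.02,0.02,0.4,0],[5,-0.02,0.02,0.5,0],[5,-0.02,0.02,0.6,0],[5,-0.02,0.02,0.7,0],[5,-0.02,0.02,0.7,0],[5,-0.02,0.02,0.7,0]]]}}

```text
t: 21.05
tcp_pos: [0.5391, -0.2902, 0.1358]
tool_rot: [0.783, 0.621, -0.0, -0.0]
force: [0.6, -0.9, -0.7]
finger_gap: 0.151
gripper_force: 59.4
```

Request:
{"api": "drive_tool", "payload": {"motion": [[[5,0,0,0.15,0],[5,0,0,0.3,0],[5,0,0,0.45,0],[5,0,0,0.6,0],[5,0,0,0.75,0],[5,0,0,0.85,0],[5,0,0,0.95,0],[5,0,0,1.05,0],[5,0,0,1.15,0],[5,0,0,1.15,0]]], "squeeze": 70}}

```text
t: 22.05
tcp_pos: [0.539, -0.2901, 0.1013]
tool_rot: [0.783, 0.621, -0.0, -0.0]
force: [-1.1, 1.1, 3.2]
finger_gap: 0.155
gripper_force: 70.1
```

Request:
{"api": "drive_tool", "payload": {"motion": [[[5,0,0,0.05,0],[5,0,0,0.1,0],[5,0,0,0.1,0],[5,0,0,0.1,0]]]}}

```text
t: 22.45
tcp_pos: [0.539, -0.2902, 0.0985]
tool_rot: [0.783, 0.621, -0.0, -0.0]
force: [-0.4, 0.5, 3.8]
finger_gap: 0.154
gripper_force: 70.2
```

Request:
{"api": "drive_tool", "payload": {"motion": [[[5,0,0,0.05,0],[5,0,0,0.1,0],[5,0,0,0.1,0],[5,0,0,0.1,0]]]}}

```text
t: 22.85
tcp_pos: [0.5391, -0.2902, 0.098]
tool_rot: [0.783, 0.622, -0.0, 0.0]
force: [-4.5, 3.6, 17.4]
finger_gap: 0.157
gripper_force: 72.3
```

```bash
python3 -c "
from h import *
st()"
```

```text
22.85 [ 0.5391 -0.2902  0.098 ] xang 76.86363637303778 z [ 0.0003 -0.0005 -1.    ] F [-4.5421  3.622  17.384 ] gap 0.1574914964623574 72.29811429977417 q [-0.676   0.6818  1.5732 -0.0003  0.886  -0.4466]
```

```bash
python3 -c "
from station import manip
print(manip.sign_off())"
```

```text
the job is handed in; nothing more can be done
None
```

I handed the job in at about 23 s with the code key home and released and the check cassette held down at its stop (TCP 98 mm as predicted, 17 N contact); no verdict came back, the bystanders' positions weren't re-checked, and I viewed 11 pictures against the limit of 10.

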